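# Pack the full parts boxes and clip the case shut

## Task

Some of the identical closed blue parts boxes on the shop counter are nearly empty and one or two are still full: lift them in turn to feel which are heavy, and set every heavy box upright on the floor of the grey storage case, leaving the light ones upright on the counter outside it. Then shut the case's lid fully and flip its four red clips all the way down. Do not disturb the other things on the counter.

Things in the scene. Friction and masses are not known exactly. Their poses are not given: they have to be found in the camera images.
- box_a: closed parts box of blue plastic, black seam line, blank paper label on top; 90 x 50 x 60 mm high. Origin: centre of the underside; x along the length, y along the 50 mm width, z up. All boxes look alike: nearly empty ones weigh 0.20 to 0.30 kg, full ones 0.55 to 0.75 kg, and the letter does not tell which. Of the boxes present one or two are full, two or three nearly empty. None if absent.
- box_b: closed parts box of blue plastic, black seam line, blank paper label on top; 90 x 50 x 60 mm high. Origin: centre of the underside; x along the length, y along the 50 mm width, z up. All boxes look alike: nearly empty ones weigh 0.20 to 0.30 kg, full ones 0.55 to 0.75 kg, and the letter does not tell which. Of the boxes present one or two are full, two or three nearly empty. None if absent.
- box_c: closed parts box of blue plastic, black seam line, blank paper label on top; 90 x 50 x 60 mm high. Origin: centre of the underside; x along the length, y along the 50 mm width, z up. All boxes look alike: nearly empty ones weigh 0.20 to 0.30 kg, full ones 0.55 to 0.75 kg, and the letter does not tell which. Of the boxes present one or two are full, two or three nearly empty. None if absent.
- box_d: closed parts box of blue plastic, black seam line, blank paper label on top; 90 x 50 x 60 mm high. Origin: centre of the underside; x along the length, y along the 50 mm width, z up. All boxes look alike: nearly empty ones weigh 0.20 to 0.30 kg, full ones 0.55 to 0.75 kg, and the letter does not tell which. Of the boxes present one or two are full, two or three nearly empty. None if absent.
- box_e: closed parts box of blue plastic, black seam line, blank paper label on top; 90 x 50 x 60 mm high. Origin: centre of the underside; x along the length, y along the 50 mm width, z up. All boxes look alike: nearly empty ones weigh 0.20 to 0.30 kg, full ones 0.55 to 0.75 kg, and the letter does not tell which. Of the boxes present one or two are full, two or three nearly empty. None if absent.
- case: open grey plastic storage case, fixed to the counter: outer 172 (x) x 292 (y) x 76 mm high, walls and floor 6 mm, so inside 160 x 280 mm and 70 mm deep; two boxes fit in end to end along y. Origin: centre of the underside; z up; its front (-x) faces the robot more or less; the lid hinge runs along the top of its back (+x) wall.
- case_lid (a joint): hinge of the case's lid, rad: 0 = shut, flat on the rim; 1.57 = upright; 1.95 = stop, leaning back. Starts at 1.6 to 1.85. Clear plate with white edges, 172 x 292 x 8 mm, no handle; hinge line (lid's underside) at x = +86, z = 76 mm of the case frame. Stiff, stays where left (1 to 4 N at the free edge moves it); push it over and down from behind. Carries the four clips.
- lid_edge (a point): middle of the lid's free edge, 172 mm from the hinge, mid-thickness. Lid shut, it is at (-86, 0, 80) mm in the case frame. The free edge between the two front clips (170 mm) is bare.
- clip_front_left (a joint): front left clip: red flap hinged along the lid's rim, 38 mm from hinge to outer edge, 40 wide, 5 thick. rad: 0 = 0.5 rad above the lid's plane, 0.5 = level, 2.07 (stop) = fully down, flat on the case wall. Starts at 0 to 0.5; stays where left (about 1 N at its edge). Lid shut: hinge line's middle at (-90, +105, 80) mm in the case frame, flap points to case -x when level.
- tip_front_left (a point): middle of the front left clip's outer edge, 36 mm from its hinge line.
- clip_front_right (a joint): front right clip: red flap hinged along the lid's rim, 38 mm from hinge to outer edge, 40 wide, 5 thick. rad: 0 = 0.5 rad above the lid's plane, 0.5 = level, 2.07 (stop) = fully down, flat on the case wall. Starts at 0 to 0.5; stays where left (about 1 N at its edge). Lid shut: hinge line's middle at (-90, -105, 80) mm in the case frame, flap points to case -x when level.
- tip_front_right (a point): middle of the front right clip's outer edge, 36 mm from its hinge line.
- clip_left_end (a joint): left end clip: red flap hinged along the lid's rim, 38 mm from hinge to outer edge, 40 wide, 5 thick. rad: 0 = 0.5 rad above the lid's plane, 0.5 = level, 2.07 (stop) = fully down, flat on the case wall. Starts at 0 to 0.5; stays where left (about 1 N at its edge). Lid shut: hinge line's middle at (0, +150, 80) mm in the case frame, flap points to case +y when level.
- tip_left_end (a point): middle of the left end clip's outer edge, 36 mm from its hinge line.
- clip_right_end (a joint): right end clip: red flap hinged along the lid's rim, 38 mm from hinge to outer edge, 40 wide, 5 thick. rad: 0 = 0.5 rad above the lid's plane, 0.5 = level, 2.07 (stop) = fully down, flat on the case wall. Starts at 0 to 0.5; stays where left (about 1 N at its edge). Lid shut: hinge line's middle at (0, -150, 80) mm in the case frame, flap points to case -y when level.
- tip_right_end (a point): middle of the right end clip's outer edge, 36 mm from its hinge line.
- jar: bystander: glass jar with yellow cap, 58 mm across, 85 mm high, standing among the boxes. Origin: centre of the underside.
- pliers: bystander: clamp pliers with red handles, about 170 x 70 x 18 mm, lying beyond the boxes. Origin: middle of the underside.
- tape: bystander: yellow tape roll, 90 mm across, 30 mm high, lying flat beyond the boxes. Origin: centre of the underside.
- screwdriver: bystander: screwdriver with orange handle, lying to the right of the boxes. Origin: on its underside.
- mug: bystander: white mug, 80 mm across, 90 mm high, left of the robot. Origin: centre of the underside.
- spray: bystander: spray can, green with red cap, 60 mm across, 170 mm high, far right. Origin: centre of the underside.

How it is judged:
By the outcome, as a careful person would: the job done as asked, in the order asked, and still so for the second after the job is handed in, with the robot touching nothing.
Of box_a, box_b, box_c, box_d, box_e only 4 to 5 are there at a start; the rules pass over those that are not, and their reading is None.
At some moment in a run one of box_a, box_b, box_c, box_d, box_e may be knocked a few centimetres aside while the robot is not near it.
It also fails if it takes over 210 s, if anything falls off the work surface, if the arm or the gripper's body presses on something with over 40 N, if the wrist force passes 120 N, or if a joint passes its speed limit or range.

## Robot

A 7-joint arm with a two-finger parallel gripper is mounted at the origin on the work surface. World frame = base frame: x ahead of the robot, y to its left, z up, the work surface at z = 0. Lengths are in m, angles in rad, forces in N, time in s.
With the tool pointing down it reaches from about 0.4 to 0.9 m from the base axis. Payload 5.5 kg.
Tool frame: the origin (TCP) lies midway between the tips of the shut fingers; the grasp point (between the pads) lies 19 mm behind it; z points along the fingers, y is the line along which they close (so a half turn about z gives the same grasp; the last joint's range is limited). The gripper opens to 85 mm and grips with 20 to 120 N. Pads are 22 mm wide; open, the fingers measure 114 mm over their backs; the gripper's body (76 mm by 85 mm) begins 54 mm behind the grasp point. The pads swing forward as they close: fully open they stand 13 mm farther back than shut.
Start: joints at [1.468, 0.501, -0.427, 1.55, 0.221, 1.138, -0.21], TCP at [0.233, -0.607, 0.231] pointing down, gripper open.
Joint ranges: [-2.88, 2.88], [-0.31, 2.03], [-1.54, 1.56], [0.2, 2.42], [-1.41, 4.55], [0.19, 2.02], [-2.57, 2.57]. Speed limits (rad/s): [2.57, 2.57, 3.14, 3.14, 3.14, 3.14, 3.14].

## Interface

Orientations are given as a unit quaternion [w, x, y, z].
In Python, from workcell import sense, snapshot, hand_in gives the robot as it stands.
- The arm moves only by the shell command python3 -m creep 'ROWS' [FORCE]. ROWS is text: rows parted by semicolons, each of 7 numbers parted by spaces: the opening, from 0 (shut) to 1 (fully open), then the shift along the tool's x, y, z in cm, then the turn, a rotation vector about the tool's x, y, z in degrees. In form: grip tx ty tz ax ay az; .... A call has 1 to 5 rows; each row shifts and turns the commanded pose from where the row before left it, along the tool's axes as they then stand; what a row does not reach is not made up. A row lasts 1/10 s, in which the tool goes at most 50 mm and 8.59 degrees, less where a joint would pass 70% of its speed; a pose out of reach is approached as far as the arm can. A call with a gripper value outside its range is refused whole. The fingers move at their own pace and stop on an object; FORCE is the grip in N (left out, the last holds). Time passes only in rows, so rows that do not move let the fingers close. It gives the time, the measured TCP pose, the force, the opening and the grip force at its end, in the units of the state.
- sense(): the state, without advancing time (a new reading comes with each control period).
- snapshot(name): name is "scene" or "top" or "wrist"; returns a dict with "frame" (480x640x3 uint8, blue, green, red), "vertical_fov" (degrees; the focal length in pixels is half the picture's height over the tangent of half this angle, whatever the lens; pixels are square), "cx", "cy" (the principal point, pixels), "extrinsics" (4x4, takes a point from camera to world coordinates). Camera axes: x right, y up, looking along -z (the intrinsics and any distortion apply to the point x, -y, -z); pixel columns grow to the right and rows downward; lengths in m; the calibration is good to about 2 mm. A picture is of the moment at which its call begins. There is no depth.
- hand_in(): hands the job in; it is judged then, once.
The state is a dict: "time_s": time; "joint_pos": joint angles; "dq": joint speeds; "joint_efforts": joint torques, N m; "position": TCP position; "tcp_rot": TCP orientation; "force": force on the tool from outside, world axes, zero at the start; "ft_torque": the same for the moment, N m; "opening": opening from 0.0 (shut) to 1.0 (fully open); "gripper_force": force on a finger pad.
Only numpy, scipy, OpenCV 4.12 (cv2) and the standard library are available. Lean on these libraries where they do the work, as an engineer would, in place of code of your own. Each camera call takes 0.05 s, during which the arm holds its last target. There are 200 camera calls.

## Working session

There is one attempt and no reset: what is moved stays moved. The work goes in short steps, Python scripts to look and compute and a shell command to move; the robot and the scene stay as the last step left them, time stands still between calls to the robot, and variables do not carry over. Pictures are saved under pics/ and viewed, at most 14 in all, crops included, and the job is handed in when it is done.

```bash
ls; mkdir -p pics
python3 - <<'E'
from workcell import sense,snapshot
import cv2,numpy as np
s=sense();print({k:np.round(v,3) for k,v in s.items()})
a=snapshot("scene");b=snapshot("top")
for n,d in(("scene",a),("top",b)):
    cv2.imwrite(f"pics/{n}0.png",d["frame"]);print(n,d["vertical_fov"],d["cx"],d["cy"],np.round(d["extrinsics"],3).tolist(),[k for k in d])
E
```

```text
pics
{'time_s': np.float64(0.0), 'joint_pos': array([ 1.468,  0.502, -0.427,  1.551,  0.221,  1.138, -0.21 ]), 'dq': array([-0.   ,  0.002,  0.   , -0.   ,  0.001,  0.001,  0.   ]), 'joint_efforts': array([ 1.0000e-03, -5.6951e+01, -5.8160e+00, -2.8094e+01,  1.1000e-02,
        1.2000e-02, -0.0000e+00]), 'position': array([ 0.232, -0.606,  0.23 ]), 'tcp_rot': array([-0.001,  0.983,  0.182, -0.   ]), 'force': array([-0.389, -0.149, -0.217]), 'ft_torque': array([-0.028,  0.033, -0.073]), 'gripper_force': np.float64(0.0), 'opening': np.float64(1.001)}
scene 52.66799449881982 323.47885522031277 242.58561582847832 [[0.597, -0.621, 0.507, 1.242], [0.802, 0.469, -0.37, -0.598], [-0.008, 0.627, 0.779, 1.135], [0.0, 0.0, 0.0, 1.0]] ['frame', 'vertical_fov', 'cx', 'cy', 'extrinsics']
top 53.64748567260398 322.8920522866991 238.0502507461168 [[0.025, 0.985, -0.168, 0.27], [-1.0, 0.024, -0.01, -0.095], [-0.005, 0.168, 0.986, 1.709], [0.0, 0.0, 0.0, 1.0]] ['frame', 'vertical_fov', 'cx', 'cy', 'extrinsics']
```

View pics/scene0.png

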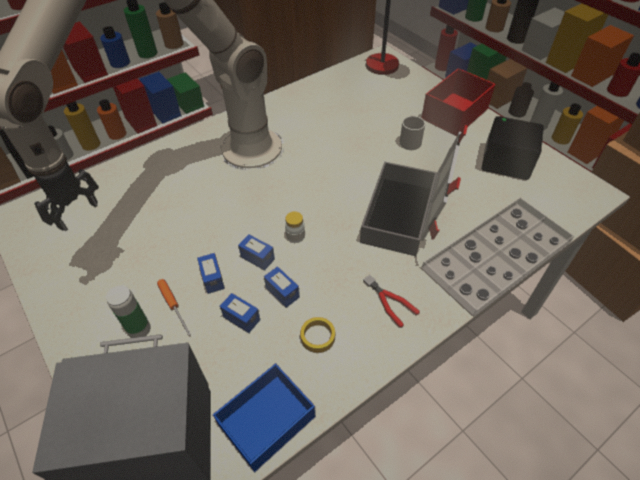

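View pics/top0.png

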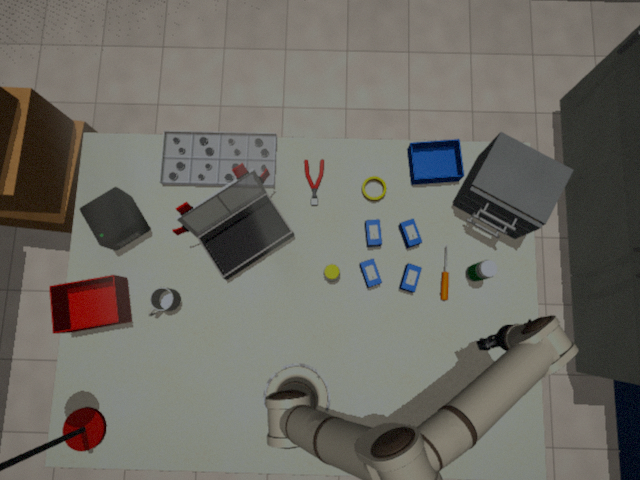

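Four boxes stand at about (373,233), (410,233), (371,273) and (410,278) in the top view. The case is around (237,233), turned roughly 35°, with its lid leaning back and the jar at (332,272). Next I write the helpers and take a first measurement.

```bash
cat > h.py <<'E'
import numpy as np,cv2,sys
from scipy.spatial.transform import Rotation as Ro
from workcell import sense,snapshot
def ray(d,px):
    f=240/np.tan(np.radians(d["vertical_fov"]/2));px=np.atleast_2d(np.array(px,float))
    E=np.array(d["extrinsics"]);v=np.c_[(px[:,0]-d["cx"])/f,-(px[:,1]-d["cy"])/f,-np.ones(len(px))]
    return E[:3,3],v@E[:3,:3].T
def plane(d,px,z):
    o,v=ray(d,px);return o+v*((z-o[2])/v[:,2])[:,None]
def proj(d,P):
    f=240/np.tan(np.radians(d["vertical_fov"]/2));E=np.array(d["extrinsics"])
    c=(np.atleast_2d(P)-E[:3,3])@E[:3,:3];return np.c_[d["cx"]-f*c[:,0]/c[:,2],d["cy"]+f*c[:,1]/c[:,2]]
def tri(d1,p1,d2,p2):
    o1,v1=ray(d1,p1);o2,v2=ray(d2,p2)
    s=np.linalg.lstsq(np.c_[v1[0],-v2[0]],o2-o1,rcond=None)[0]
    a,b=o1+s[0]*v1[0],o2+s[1]*v2[0];return (a+b)/2,np.linalg.norm(a-b)
def labels(d,z=0.06,xy=None):
    """paper label on blue boxes -> (x,y,yaw of long axis)"""
    h=cv2.cvtColor(d["frame"],cv2.COLOR_BGR2HSV)
    m=cv2.inRange(h,(100,110,40),(125,255,255));out=[]
    for c in cv2.findContours(m,cv2.RETR_EXTERNAL,cv2.CHAIN_APPROX_NONE)[0]:
        if cv2.contourArea(c)<150: continue
        fill=np.zeros_like(m);cv2.drawContours(fill,[c],-1,255,-1)
        w=cv2.findContours(fill&~m&cv2.inRange(h,(0,0,90),(180,90,255)),cv2.RETR_EXTERNAL,cv2.CHAIN_APPROX_NONE)[0]
        if not w: continue
        w=max(w,key=cv2.contourArea)
        if cv2.contourArea(w)<20: continue
        P=plane(d,w[:,0,:],z)[:,:2];r=cv2.minAreaRect((P*1000).astype(np.float32))
        b=cv2.boxPoints(r);e=max((b[1]-b[0],b[2]-b[1]),key=np.linalg.norm)
        out.append((*np.array(r[0])/1000,(np.degrees(np.arctan2(e[1],e[0]))+90)%180-90,*r[1]))
    return np.round(out,3)
def go(x,y,z,yaw,R=None,quiet=0):
    """tool-down target; yaw = world direction of tool x (deg)"""
    s=sense();R0=Ro.from_quat(s["tcp_rot"],scalar_first=True)
    c,n=np.cos(np.radians(yaw)),np.sin(np.radians(yaw))
    T=Ro.from_matrix(np.array([[c,n,0],[n,-c,0],[0,0,-1]])) if R is None else R
    d=np.array([x,y,z])-s["position"]
    print("turn",np.round((R0.inv()*T).as_rotvec(degrees=True),1),"shift old",np.round(R0.inv().apply(d)*100,2),"new",np.round(T.inv().apply(d)*100,2))
E
python3 - <<'E'
from h import *
a=snapshot("scene");b=snapshot("top")
print("top",labels(b));print("scene",labels(a))
h=cv2.cvtColor(b["frame"],cv2.COLOR_BGR2HSV)
m=cv2.inRange(h,(22,120,90),(35,255,255))
for c in cv2.findContours(m,0,2)[0]:
    if cv2.contourArea(c)>30:
        q=cv2.minEnclosingCircle(c)[0];print("yellow",q,plane(b,q,.085),plane(b,q,.03))
t=cv2.resize(b["frame"][150:290,150:320],None,fx=4,fy=4,interpolation=2)
u=cv2.resize(a["frame"][130:270,345:475],None,fx=4,fy=4,interpolation=2)
cv2.imwrite("pics/c1.png",t);cv2.imwrite("pics/c2.png",u)
E
```

```text
top [[  0.421  -0.388 -17.156  31.336  51.027]
 [  0.434  -0.248  19.855  50.497  30.802]
 [  0.578  -0.256   7.361  50.636  30.722]
 [  0.58   -0.389  20.007  50.519  30.92 ]]
scene [[  0.579  -0.39   20.517  52.912  32.568]
 [  0.576  -0.257   4.987  53.577  32.298]
 [  0.419  -0.39  -15.461  33.095  54.339]]
yellow (331.3333435058594, 271.5) [[ 0.43044386 -0.11063099  0.085     ]] [[ 0.43588987 -0.11117331  0.03      ]]
yellow (373.75, 188.25) [[ 0.72891424 -0.25381635  0.085     ]] [[ 0.74446597 -0.25920669  0.03      ]]
```

View pics/c1.png

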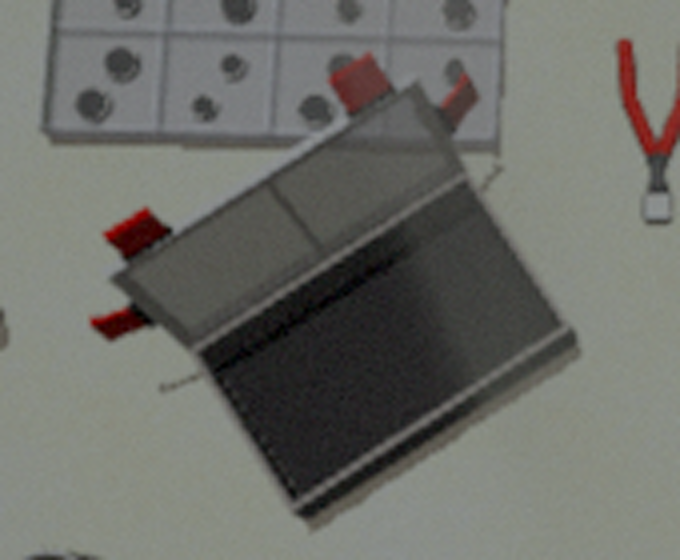

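View pics/c2.png

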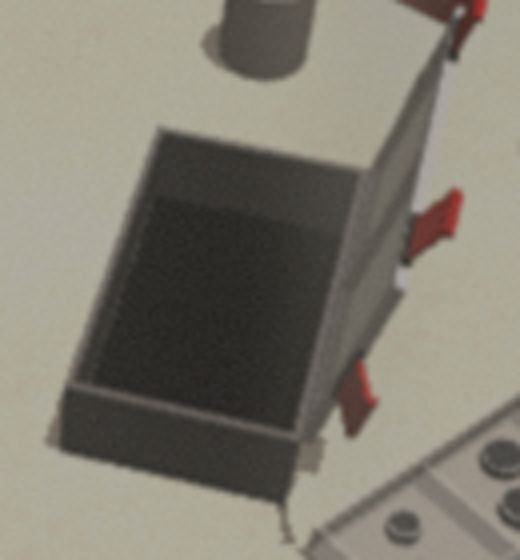

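In the top crop the case rim corners are at about (295,510), (575,328), (467,180) and (197,348). The lid's free edge runs (112,275)–(415,82), with red clips around the lid. In the scene crop the rim corners are at (158,128), (68,385), (300,437) and (365,172).

Run:
```python
from h import *
b=snapshot("top");a=snapshot("scene")
t=np.array([[295,508],[573,326],[467,180],[197,348]])/4+150-.4
u=np.array([[158,128],[68,385],[300,437],[365,172]])/4+[345,130]-.4
P=plane(b,t,.076)[:,:2];Q=plane(a,u,.076)[:,:2]
for n,P in(("top",P),("scene",Q)):
    y=P[0]-P[1];x=P[3]-P[0];x2=P[2]-P[1]
    print(n,P.round(3).tolist(),"c",P.mean(0).round(4),"len",np.linalg.norm(y),np.linalg.norm(P[3]-P[2]),np.linalg.norm(x),np.linalg.norm(x2),"yaw",np.degrees([np.arctan2(y[1],y[0])-np.pi/2,np.arctan2(*(P[3]-P[2])[::-1])-np.pi/2,np.arctan2(x[1],x[0]),np.arctan2(x2[1],x2[0])]).round(1))
    # lid free edge for angles
e=plane(b,np.array([[112,275],[415,82]])/4+150,.2);print(e)
c=[(0.612,0.127)]
go(.434,-.248,.2,19.9)
```

```text
top [[0.404, 0.261], [0.57, 0.027], [0.699, 0.126], [0.542, 0.355]] c [0.5539 0.1923] len 0.2863651953890471 0.2778859395107313 0.16686865345678456 0.16276885872207303 yaw [35.2 34.4 34.4 37.4]
scene [[0.4, 0.263], [0.569, 0.03], [0.704, 0.129], [0.538, 0.359]] c [0.553 0.195] len 0.28737524323498986 0.28351250668336314 0.1681664457076461 0.16832028307113966 yaw [35.8 35.9 34.9 36.2]
[[0.57866663 0.39313139 0.2       ]
 [0.74759113 0.15463796 0.2       ]]
turn [-0.  -0.   1.1] shift old [ 31.66 -26.29   3.11] new [ 31.17 -26.88   3.09]
```

```bash
python3 -m creep '1 3.2 -2.6 0 0 0 0;1 3.2 -2.6 0 0 0 0;1 3.2 -2.6 0 0 0 0;1 3.2 -2.6 0 0 0 0;1 3.2 -2.6 0 0 0 0' ; python3 -m creep '1 3.2 -2.6 0 0 0 0;1 3.2 -2.6 0 0 0 0;1 3.2 -2.6 0 0 0 0;1 3.2 -2.6 0 0 0 0;1 3 -2.6 0 0 0 0'; python3 -m creep '1 0 0 1.5 0 0 1;1 0 0 1.5 0 0 0;1 0 0 0 0 0 0'
cat > look.py <<'E'
from h import *
w=snapshot("wrist");b=snapshot("top");print("wrist",labels(w).tolist());print("top",labels(b).tolist());s=sense();print(s["position"].round(4),s["force"].round(2),s["time_s"])
if len(sys.argv)>1: cv2.imwrite(sys.argv[1],w["frame"])
E
python3 look.py pics/w1.png; python3 -c "
from h import *
go(.434,-.248,.018,19.9)"
```

```text
time_s: 0.8
position: [0.3361, -0.4268, 0.2314]
tcp_rot: [0.0, 0.983, 0.182, 0.0]
force: [1.3, 0.1, 0.8]
opening: 1.004
gripper_force: 0.0
time_s: 1.3
position: [0.4373, -0.2488, 0.2316]
tcp_rot: [0.0, 0.983, 0.182, 0.0]
force: [0.3, -0.7, -0.7]
opening: 1.0
gripper_force: 0.0
time_s: 1.6
position: [0.4353, -0.2495, 0.1998]
tcp_rot: [-0.001, 0.985, 0.174, -0.001]
force: [-0.8, 0.6, 0.0]
opening: 0.997
gripper_force: 0.0
wrist [[0.433, -0.246, 20.043, 50.874, 31.014]]
top []
[ 0.4364 -0.2505  0.2014] [-0.41 -1.3  -0.38] 1.7
turn [-0.   0.   0.1] shift old [-0.14 -0.3  18.34] new [-0.14 -0.31 18.34]
```

View pics/w1.png

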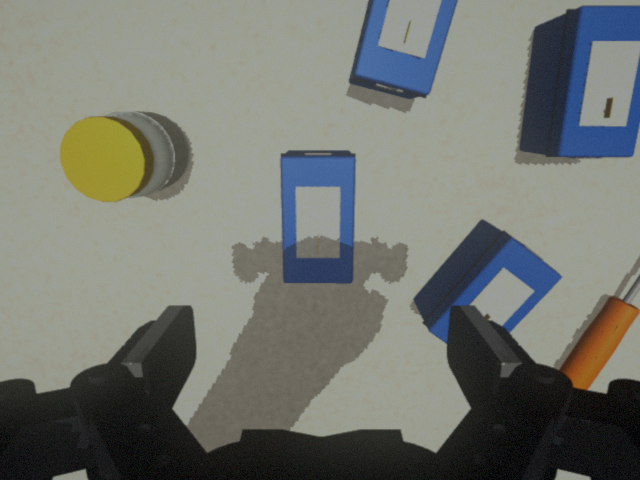

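The wrist view shows the first box upright at (318,220) between the open fingers, with neighbours and jar clear of the fingers. I grasp it and lift it a few centimetres to weigh it.

```bash
cat > wt.py <<'E'
from h import *
F=[]
for i in range(8):
    snapshot("wrist");F.append(sense()["force"])
F=np.array(F);s=sense();print("F",F.mean(0).round(2),F.std(0).round(2),s["position"].round(4),s["opening"].round(3),s["gripper_force"].round(1),s["time_s"])
E
python3 wt.py; python3 -m creep '1 -.15 -.5 4 0 0 0;1 0 0 4 0 0 0;1 0 0 4 0 0 0;1 0 0 3 0 0 0;1 0 0 2 0 0 0' 50;python3 -m creep '1 0 0 1.2 0 0 0;1 0 0 0 0 0 0;0 0 0 0 0 0 0;0 0 0 0 0 0 0;0 0 0 0 0 0 0'; python3 -m creep '0 0 0 0 0 0 0;0 0 0 0 0 0 0;0 0 0 0 0 0 0;0 0 0 0 0 0 0'; python3 -m creep '0 0 0 -1 0 0 0;0 0 0 -2 0 0 0;0 0 0 -2 0 0 0;0 0 0 -1 0 0 0;0 0 0 0 0 0 0';python3 -m creep '0 0 0 0 0 0 0;0 0 0 0 0 0 0;0 0 0 0 0 0 0'; python3 wt.py
```

```text
time_s: 2.6
position: [0.4322, -0.2457, 0.0291]
tcp_rot: [-0.001, 0.985, 0.173, -0.001]
force: [-0.2, -0.2, -0.0]
opening: 1.0
gripper_force: 0.0
time_s: 3.1
position: [0.4345, -0.247, 0.0208]
tcp_rot: [0.001, 0.985, 0.173, 0.001]
force: [0.9, 0.5, 0.5]
opening: 0.581
gripper_force: 52.1
time_s: 3.5
position: [0.4345, -0.247, 0.0207]
tcp_rot: [0.001, 0.985, 0.173, 0.001]
force: [0.3, 0.4, 6.0]
opening: 0.581
gripper_force: 52.9
time_s: 4.0
position: [0.4342, -0.2469, 0.0809]
tcp_rot: [0.001, 0.985, 0.173, 0.001]
force: [0.7, -0.4, -1.9]
opening: 0.574
gripper_force: 52.3
time_s: 4.3
position: [0.4327, -0.2459, 0.0785]
tcp_rot: [-0.001, 0.985, 0.173, -0.001]
force: [0.6, 0.5, -2.5]
opening: 0.579
gripper_force: 52.3Traceback (most recent call last):
  File "wt.py", line 5, in <module>
    F=np.array(F);s=sense();print("F",F.mean(0).round(2),F.std(0).round(2),s["position"].round(4),s["opening"].round(3),s["gripper_force"].round(1),s["time_s"])
                                                                                                  ^^^^^^^^^^^^^^^^^^
AttributeError: 'float' object has no attribute 'round'
Traceback (most recent call last):
  File "wt.py", line 5, in <module>
    F=np.array(F);s=sense();print("F",F.mean(0).round(2),F.std(0).round(2),s["position"].round(4),s["opening"].round(3),s["gripper_force"].round(1),s["time_s"])
                                                                                                  ^^^^^^^^^^^^^^^^^^
AttributeError: 'float' object has no attribute 'round'
```

```bash
sed -i 's/range(8)/range(4)/; s/s\["opening"\].round(3)/round(float(s["opening"]),3)/; s/s\["gripper_force"\].round(1)/round(float(s["gripper_force"]),1)/' wt.py; python3 wt.py; python3 -m creep '0 0 0 -2 0 0 0;0 0 0 0 0 0 0;0 0 0 2 0 0 0;0 0 0 0 0 0 0'; python3 wt.py
```

```text
F [-0.07  0.2  -2.51] [0.08 0.19 0.7 ] [ 0.4334 -0.2462  0.0793] 0.58 52.3 4.9
time_s: 5.3
position: [0.4317, -0.2457, 0.0775]
tcp_rot: [-0.001, 0.985, 0.173, -0.001]
force: [-1.6, 0.5, -2.5]
opening: 0.576
gripper_force: 52.6
F [ 0.21 -0.28 -2.29] [0.28 0.51 0.55] [ 0.4336 -0.2462  0.0795] 0.581 52.6 5.5
```

Light, about 0.25 kg. I set it down and go to box 2.

```bash
python3 -m creep '0 0 0 2 0 0 0;0 0 0 2 0 0 0;0 0 0 1.2 0 0 0;0 0 0 .6 0 0 0;0 0 0 0 0 0 0' >/dev/null; python3 -m creep '1 0 0 0 0 0 0;1 0 0 0 0 0 0;1 0 0 0 0 0 0;1 0 0 0 0 0 0;1 0 0 0 0 0 0';python3 -m creep '1 0 0 -3 0 0 0;1 0 0 -4 0 0 0;1 0 0 -4 0 0 0;1 0 0 -4 0 0 0;1 0 0 -2.5 0 0 6.5' >/dev/null; python3 -m creep '1 0 0 0 0 0 6.5;1 3.5 0 0 0 0 0;1 3.5 0 0 0 0 0;1 3.5 0 0 0 0 0;1 3.5 2.5 0 0 0 0'; python3 -m creep '1 0 0 0 0 0 0;1 0 0 0 0 0 0'>/dev/null; python3 look.py;python3 -c "
from h import *
go(.578,-.256,.02,7)"
```

```text
time_s: 6.5
position: [0.4335, -0.2464, 0.0215]
tcp_rot: [0.0, 0.985, 0.173, 0.0]
force: [0.8, 0.4, 0.0]
opening: 1.003
gripper_force: 0.0
time_s: 7.5
position: [0.5772, -0.2497, 0.1968]
tcp_rot: [-0.001, 0.998, 0.063, 0.0]
force: [0.4, 0.8, 1.2]
opening: 0.998
gripper_force: 0.0
wrist [[0.579, -0.388, 19.986, 51.023, 30.908], [0.577, -0.255, 6.59, 50.775, 31.082]]
top []
[ 0.5743 -0.2537  0.1959] [-0.61  0.01  0.13] 7.8
turn [-0.   0.1 -0. ] shift old [ 0.36  0.29 17.59] new [ 0.34  0.28 17.59]
```

```bash
python3 wt.py; python3 -m creep '1 .25 .2 4 0 0 0;1 0 0 4 0 0 0;1 0 0 4 0 0 0;1 0 0 3 0 0 0;1 0 0 1.6 0 0 0' >/dev/null;python3 -m creep '1 0 0 1 0 0 0;1 0 0 0 0 0 0;0 0 0 0 0 0 0;0 0 0 0 0 0 0;0 0 0 0 0 0 0'; python3 -m creep '0 0 0 0 0 0 0;0 0 0 0 0 0 0;0 0 0 0 0 0 0;0 0 0 0 0 0 0'; python3 -m creep '0 0 0 -1 0 0 0;0 0 0 -2 0 0 0;0 0 0 -2 0 0 0;0 0 0 -1 0 0 0;0 0 0 0 0 0 0'>/dev/null;python3 -m creep '0 0 0 0 0 0 0;0 0 0 0 0 0 0;0 0 0 0 0 0 0'>/dev/null; python3 wt.py
```

```text
F [-0.76  0.29 -0.18] [0.36 0.3  0.26] [ 0.5747 -0.2541  0.1968] 0.999 0.0 8.0
time_s: 9.0
position: [0.5794, -0.2561, 0.0222]
tcp_rot: [0.001, 0.998, 0.061, 0.001]
force: [0.7, -0.6, 2.1]
opening: 0.578
gripper_force: 53.9
time_s: 9.4
position: [0.5795, -0.2561, 0.0222]
tcp_rot: [0.001, 0.998, 0.061, 0.001]
force: [-0.6, 1.2, 6.3]
opening: 0.581
gripper_force: 54.4
F [ 0.17 -0.47 -5.79] [0.69 0.42 0.67] [ 0.5779 -0.2556  0.0798] 0.58 53.5 10.4
```

Heavy, about 0.57 kg. It goes into the case at the left slot.

```bash
python3 -m creep '0 0 0 -3 0 0 0;0 0 0 -4 0 0 0;0 0 0 -4 0 0 0;0 0 0 -1 0 0 7.7;0 0 0 0 0 0 7.7' >/dev/null;python3 -m creep '0 0 0 0 0 0 7.7;0 0 0 0 0 0 7.7;0 0 0 0 0 0 7.7;0 0 0 0 0 0 7.7;0 0 0 0 0 0 7.7'; python3 -m creep '0 0 0 0 0 0 7.7;0 0 0 0 0 0 0;0 0 0 0 0 0 0'; python3 -c "
from h import *
print(sense()['joint_pos'].round(2))
go(.505,.245,.2,-54.6)"
```

```text
time_s: 11.4
position: [0.5779, -0.2554, 0.2]
tcp_rot: [-0.0, 0.916, -0.401, -0.0]
force: [-0.3, -0.4, -5.7]
opening: 0.579
gripper_force: 54.6
time_s: 11.7
position: [0.578, -0.2554, 0.2001]
tcp_rot: [0.0, 0.889, -0.457, -0.0]
force: [0.1, -0.1, -5.8]
opening: 0.578
gripper_force: 54.6
[ 0.62  0.49 -0.33  1.63  0.18  1.05 -2.29]
turn [0.  0.  0.2] shift old [-4.494e+01 -2.319e+01  2.000e-02] new [-4.502e+01 -2.303e+01  1.000e-02]
```

Joint 7 would run out of range on the way, so I use the equivalent half-turn grasp instead (yaw 125°).

```bash
for i in 1 2 3 4; do python3 -m creep '0 0 0 0 0 0 -8.5;0 0 0 0 0 0 -8.5;0 0 0 0 0 0 -8.5;0 0 0 0 0 0 -8.5;0 0 0 0 0 0 -8.5' | tail -1; done; python3 -m creep '0 0 0 0 0 0 -8.5;0 0 0 0 0 0 -1.3;0 0 0 0 0 0 0'; python3 -c "
from h import *
print(sense()['joint_pos'].round(2))
go(.505,.245,.2,125.4)"
```

```text
gripper_force: 55.1
gripper_force: 55.0
gripper_force: 55.0
gripper_force: 55.0
time_s: 14.0
position: [0.5779, -0.2563, 0.2002]
tcp_rot: [-0.0, 0.461, 0.887, 0.0]
force: [-0.1, 0.6, -6.0]
opening: 0.578
gripper_force: 54.9
[ 1.06  0.68 -1.01  1.62  0.61  1.19  0.52]
turn [ 0.  -0.  -0.4] shift old [4.523e+01 2.281e+01 3.000e-02] new [4.509e+01 2.310e+01 2.000e-02]
```

```bash
for i in 1 2; do python3 -m creep '0 3.8 1.93 0 0 0 0;0 3.8 1.93 0 0 0 0;0 3.8 1.93 0 0 0 0;0 3.8 1.93 0 0 0 0;0 3.8 1.93 0 0 0 0' | head -2; done; python3 -m creep '0 3.8 1.93 0 0 0 0;0 3 1.5 0 0 0 0;0 0 0 0 0 0 0;0 0 0 0 0 0 0'; python3 -c "
from h import *
cv2.imwrite('pics/w2.png',snapshot('wrist')['frame'])
print(sense()['joint_pos'].round(2))
go(.505,.245,.03,125.4)"
```

```text
time_s: 14.5
position: [0.5473, -0.0435, 0.2007]
time_s: 15.0
position: [0.5169, 0.1675, 0.2008]
time_s: 15.4
position: [0.5054, 0.2428, 0.2007]
tcp_rot: [0.0, 0.46, 0.888, 0.0]
force: [-0.4, -0.5, -5.9]
opening: 0.578
gripper_force: 55.0
[ 0.3   0.57 -1.06  1.8   0.55  1.11 -0.34]
turn [-0.   0.1 -0.3] shift old [ 0.39  0.14 17.04] new [ 0.37  0.14 17.04]
```

View pics/w2.png

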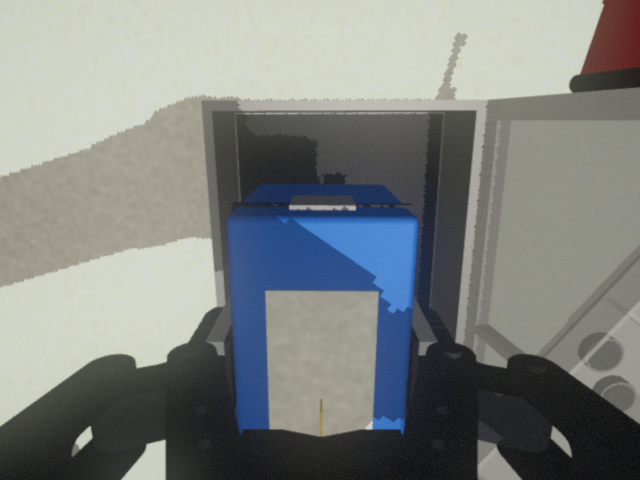

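The wrist view shows the held box aligned with the case. The far rim's outer corners are at about (203,100) and (487,100), with the lid to the right.

```bash
python3 -c "
from h import *
w=snapshot('wrist')
P=plane(w,[[203,100],[487,100],[237,113],[443,113]],.076)
th=np.radians(35.4);cx=np.array([np.cos(th),np.sin(th)]);cy=np.array([-np.sin(th),np.cos(th)])
for p in P: q=p[:2]-[.554,.194];print((q@cx*1e3).round(1),(q@cy*1e3).round(1))
d=P[1]-P[0];print(np.degrees(np.arctan2(d[1],d[0])))
"
```

```text
-83.3 147.6
87.5 146.7
-63.2 140.0
61.6 139.4
35.112679032632
```

```bash
python3 -m creep '0 .4 .1 3 0 0 0;0 0 0 4 0 0 0;0 0 0 4 0 0 0;0 0 0 3 0 0 0;0 0 0 2 0 0 0' |head -2;python3 -m creep '0 0 0 .8 0 0 0;0 0 0 .3 0 0 0;0 0 0 .1 0 0 0;0 0 0 0 0 0 0'; python3 wt.py
```

```text
time_s: 16.0
position: [0.5043, 0.2424, 0.0378]
time_s: 16.4
position: [0.5055, 0.2458, 0.0296]
tcp_rot: [0.001, 0.461, 0.888, 0.001]
force: [-0.9, -0.2, -5.3]
opening: 0.58
gripper_force: 54.7
F [ 0.06 -0.03 -5.91] [0.61 0.59 0.72] [0.5051 0.2454 0.0292] 0.578 54.7 16.6
```

Just above the floor now, so I lower the last millimetre and release.

```bash
python3 -m creep '0 0 0 .1 0 0 0;0 0 0 .05 0 0 0;0 0 0 0 0 0 0'; python3 -m creep '1 0 0 0 0 0 0;1 0 0 0 0 0 0;1 0 0 0 0 0 0;1 0 0 0 0 0 0;1 0 0 0 0 0 0';python3 -m creep '1 0 0 -3 0 0 0;1 0 0 -4 0 0 0;1 0 0 -4 0 0 0;1 0 0 -4 0 0 0;1 0 0 -2 0 0 0';python3 -c "
from h import *
go(.58,-.389,.2,20)"; python3 look.py
```

```text
time_s: 16.9
position: [0.505, 0.2453, 0.0282]
tcp_rot: [0.001, 0.461, 0.888, 0.0]
force: [-2.7, -2.4, 6.4]
opening: 0.58
gripper_force: 56.5
time_s: 17.4
position: [0.5045, 0.2453, 0.0268]
tcp_rot: [-0.0, 0.46, 0.888, 0.0]
force: [-0.3, 0.2, -0.3]
opening: 1.0
gripper_force: 0.0
time_s: 17.9
position: [0.5055, 0.2465, 0.2003]
tcp_rot: [0.001, 0.46, 0.888, 0.002]
force: [0.6, 0.4, 0.3]
opening: 0.996
gripper_force: 0.0
turn [  0.2  -0.2 105.2] shift old [-56.23 -30.53  -0.06] new [-1.473e+01  6.227e+01  3.000e-02]
wrist [[0.505, 0.244, -55.261, 31.501, 51.379]]
top [[0.414, -0.22, 16.73, 50.741, 30.633], [0.421, -0.388, -17.156, 31.336, 51.027], [0.58, -0.389, 20.007, 50.519, 30.92]]
[0.5062 0.2466 0.2002] [-0.04  0.25  0.08] 18.0
```

The wrist view confirms the heavy box upright in the left slot at (0.505, 0.244). The first, light box was knocked to (0.414, −0.22), but it still lies clear on the counter. Next is box 3.

```bash
for i in 1 2; do python3 -m creep '1 -4 -2.18 0 0 0 0;1 -4 -2.18 0 0 0 0;1 -4 -2.18 0 0 0 0;1 -4 -2.18 0 0 0 0;1 -4 -2.18 0 0 0 0' | head -2; done; python3 -m creep '1 -4 -2.18 0 0 0 0;1 -4 -2.18 0 0 0 0;1 -4 -2.18 0 0 0 0;1 -4 -2.18 0 0 0 0;1 0 0 0 0 0 8.5'|head -2; for i in 1 2; do python3 -m creep '1 0 0 0 0 0 8.5;1 0 0 0 0 0 8.5;1 0 0 0 0 0 8.5;1 0 0 0 0 0 8.5;1 0 0 0 0 0 8.5' | head -2; done; python3 -m creep '1 0 0 0 0 0 8.5;1 0 0 0 0 0 3;1 0 0 0 0 0 0;1 0 0 0 0 0 0'|head -2; python3 look.py; python3 -c "
from h import *
print(sense()['joint_pos'].round(2))
go(.58,-.389,.02,20)"; python3 wt.py
```

```text
time_s: 18.5
position: [0.5298, 0.0169, 0.1958]
time_s: 19.0
position: [0.5558, -0.2093, 0.1955]
time_s: 19.5
position: [0.5744, -0.3979, 0.1933]
time_s: 20.0
position: [0.5767, -0.388, 0.195]
time_s: 20.5
position: [0.5767, -0.3881, 0.195]
time_s: 20.9
position: [0.577, -0.3881, 0.1957]
wrist [[0.579, -0.387, 20.279, 50.587, 31.019]]
top [[0.413, -0.22, 19.064, 50.507, 30.852], [0.505, 0.245, -53.992, 30.962, 51.999]]
[ 0.5772 -0.3882  0.1961] [-0.01  0.6  -0.23] 21.0
[ 0.93  0.65 -0.58  1.45  0.37  1.16 -0.92]
turn [-0.   0.   0.2] shift old [ 0.25  0.19 17.61] new [ 0.24  0.17 17.61]
F [ 0.   -0.07  0.41] [0.29 0.38 0.41] [ 0.5773 -0.3884  0.1967] 1.0 0.0 21.2
```

```bash
python3 -m creep '1 .2 0 4 0 0 0;1 0 0 4 0 0 0;1 0 0 4 0 0 0;1 0 0 3 0 0 0;1 0 0 1.6 0 0 0' >/dev/null;python3 -m creep '1 0 0 1 0 0 0;1 0 0 0 0 0 0;0 0 0 0 0 0 0;0 0 0 0 0 0 0;0 0 0 0 0 0 0'; python3 -m creep '0 0 0 0 0 0 0;0 0 0 0 0 0 0;0 0 0 0 0 0 0;0 0 0 0 0 0 0'; python3 -m creep '0 0 0 -1 0 0 0;0 0 0 -2 0 0 0;0 0 0 -2 0 0 0;0 0 0 -1 0 0 0;0 0 0 0 0 0 0'>/dev/null;python3 -m creep '0 0 0 0 0 0 0;0 0 0 0 0 0 0;0 0 0 0 0 0 0'>/dev/null; python3 wt.py
```

```text
time_s: 22.2
position: [0.5806, -0.3884, 0.023]
tcp_rot: [0.001, 0.985, 0.175, 0.001]
force: [0.0, 0.7, -1.4]
opening: 0.578
gripper_force: 52.6
time_s: 22.6
position: [0.5806, -0.3884, 0.0229]
tcp_rot: [0.001, 0.985, 0.175, 0.001]
force: [-0.8, -0.7, 6.4]
opening: 0.579
gripper_force: 53.6
F [-0.26 -0.13 -2.21] [0.42 0.27 0.77] [ 0.5791 -0.3874  0.0802] 0.585 52.8 23.6
```

Light. I set it down and go to box 4.

```bash
python3 -m creep '0 0 0 2 0 0 0;0 0 0 2 0 0 0;0 0 0 1.2 0 0 0;0 0 0 .6 0 0 0;0 0 0 0 0 0 0' >/dev/null; python3 -m creep '1 0 0 0 0 0 0;1 0 0 0 0 0 0;1 0 0 0 0 0 0;1 0 0 0 0 0 0;1 0 0 0 0 0 0'|head -2;python3 -m creep '1 0 0 -3 0 0 0;1 0 0 -4 0 0 0;1 0 0 -4 0 0 0;1 0 0 -4 0 0 0;1 0 0 -2.5 0 0 7.5' >/dev/null; python3 -m creep '1 0 0 0 0 0 7.3;1 0 0 0 0 0 7.3;1 0 0 0 0 0 7.3;1 0 0 0 0 0 7.3;1 0 0 0 0 0 0'|head -2; python3 -m creep '1 -3.8 -1.13 0 0 0 0;1 -3.8 -1.13 0 0 0 0;1 -3.8 -1.13 0 0 0 0;1 -3.8 -1.13 0 0 0 0;1 0 0 0 0 0 0'>/dev/null; python3 look.py;python3 -c "
from h import *
print(sense()['joint_pos'].round(2))
go(.4205,-.388,.02,-17)"
```

```text
time_s: 24.6
position: [0.5793, -0.3876, 0.0226]
time_s: 25.6
position: [0.5793, -0.3876, 0.1979]
wrist [[0.412, -0.218, 17.483, 51.082, 31.32], [0.419, -0.387, -16.314, 30.958, 50.59]]
top [[0.413, -0.22, 16.73, 51.322, 30.633], [0.505, 0.245, -54.088, 30.96, 51.024]]
[ 0.4461 -0.3012  0.1983] [ 0.3  -0.43  0.33] 26.2
[ 0.95  0.35 -0.5   1.86  0.2   0.98 -1.49]
turn [ 0.1 -0.   0.6] shift old [-0.02  9.03 17.84] new [ 0.09  9.05 17.83]
```

```bash
python3 -m creep '1 0 3 0 0 0 0;1 -.1 3 0 0 0 0;1 0 3 0 0 0 .3;1 0 0 0 0 0 0;1 0 0 0 0 0 0'; python3 wt.py;python3 -m creep '1 0 0 4 0 0 0;1 0 0 4 0 0 0;1 0 0 4 0 0 0;1 0 0 3 0 0 0;1 0 0 1.6 0 0 0' >/dev/null;python3 -m creep '1 0 0 1 0 0 0;1 0 0 0 0 0 0;0 0 0 0 0 0 0;0 0 0 0 0 0 0;0 0 0 0 0 0 0'; python3 -m creep '0 0 0 0 0 0 0;0 0 0 0 0 0 0;0 0 0 0 0 0 0;0 0 0 0 0 0 0'; python3 -m creep '0 0 0 -1 0 0 0;0 0 0 -2 0 0 0;0 0 0 -2 0 0 0;0 0 0 -1 0 0 0;0 0 0 0 0 0 0'>/dev/null;python3 -m creep '0 0 0 0 0 0 0;0 0 0 0 0 0 0;0 0 0 0 0 0 0'>/dev/null; python3 wt.py
```

```text
time_s: 26.7
position: [0.4206, -0.3883, 0.1977]
tcp_rot: [-0.0, 0.989, -0.147, 0.001]
force: [-0.2, 0.4, 0.0]
opening: 1.001
gripper_force: 0.0
F [0.09 0.36 0.09] [0.48 0.46 0.46] [ 0.421  -0.3859  0.1979] 1.003 0.0 26.9
time_s: 27.9
position: [0.421, -0.388, 0.0236]
tcp_rot: [0.001, 0.989, -0.146, 0.001]
force: [-0.5, 0.5, -1.8]
opening: 0.579
gripper_force: 52.5
time_s: 28.3
position: [0.4209, -0.388, 0.0235]
tcp_rot: [0.001, 0.989, -0.146, 0.001]
force: [-0.8, -0.3, 5.9]
opening: 0.575
gripper_force: 53.5
F [ 0.05 -0.05 -2.84] [0.58 0.15 0.42] [ 0.4197 -0.3868  0.0814] 0.58 52.6 29.3
```

Light, about 0.29 kg, so exactly one box is heavy and it is already in the case. I set this one down and estimate the lid angle.

```bash
python3 -m creep '0 0 0 2 0 0 0;0 0 0 2 0 0 0;0 0 0 1.2 0 0 0;0 0 0 .6 0 0 0;0 0 0 0 0 0 0' >/dev/null; python3 -m creep '1 0 0 0 0 0 0;1 0 0 0 0 0 0;1 0 0 0 0 0 0;1 0 0 0 0 0 0;1 0 0 0 0 0 0'|head -3;python3 -m creep '1 0 0 -3 0 0 0;1 0 0 -5 0 0 0;1 0 0 -5 0 0 0;1 0 0 -5 0 0 0;1 0 0 -5 0 0 0' >/dev/null; python3 -m creep '0 0 0 -5 0 0 0;0 0 0 -2.5 0 0 0;0 0 0 0 0 0 0;0 0 0 0 0 0 0;0 0 0 0 0 0 0'
cat >> h.py <<'E'
TH=np.radians(35.2);C0=np.array([.5555,.1955])
def c2w(x,y): return C0+np.array([np.cos(TH)*x-np.sin(TH)*y,np.sin(TH)*x+np.cos(TH)*y])/1000
def w2c(p): q=np.asarray(p)[:2]-C0;return np.array([np.cos(TH)*q[0]+np.sin(TH)*q[1],-np.sin(TH)*q[0]+np.cos(TH)*q[1]])*1000
E
python3 - <<'E'
from h import *
b=snapshot("top");f=cv2.resize(b["frame"][150:290,150:320],None,fx=4,fy=4);cv2.imwrite("pics/x.png",f)
for px in ([112,275],[415,82]):
    o,v=ray(b,np.array(px)/4+150)
    best=min(np.linspace(1.4,2,61),key=lambda t:abs(w2c((o+v[0]*((.076+.172*np.sin(t)-o[2])/v[0][2])))[0]-(86-172*np.cos(t))))
    print(best,w2c(o+v[0]*((.076+.172*np.sin(best)-o[2])/v[0][2])))
print(sense()['joint_pos'].round(2));
go(*c2w(20,0),.33,215.2);go(*c2w(20,0),.33,35.2);print(c2w(150,0))
E
```

```text
time_s: 30.3
position: [0.42, -0.3872, 0.024]
tcp_rot: [0.0, 0.989, -0.146, 0.0]
time_s: 31.3
position: [0.419, -0.3866, 0.3273]
tcp_rot: [-0.001, 0.989, -0.146, -0.001]
force: [-0.4, -0.2, -0.0]
opening: 0.148
gripper_force: 0.0
1.75 [116.85343153 141.53283739]
1.75 [ 117.39709983 -141.96380624]
[ 1.1   0.28 -0.49  1.63  0.14  1.26 -1.29]
turn [1.00e-01 2.00e-01 1.28e+02] shift old [ -2.56 -61.24  -0.2 ] new [-46.7   39.69  -0.3 ]
turn [ -0.2   0.1 -52. ] shift old [ -2.56 -61.24  -0.2 ] new [ 46.7  -39.69  -0.3 ]
[0.67807173 0.28196485]
```

```bash
for i in 1 2; do python3 -m creep '0 -.2 -4.7 0 0 0 0;0 -.2 -4.7 0 0 0 0;0 -.2 -4.7 0 0 0 0;0 -.2 -4.7 0 0 0 0;0 -.2 -4.7 0 0 0 0' | head -2; done; python3 -m creep '0 -.2 -4.7 0 0 0 0;0 -.2 -4.7 0 0 0 0;0 -.2 -4.7 0 0 0 -8.5;0 0 0 0 0 0 -8.5;0 0 0 0 0 0 -8.5'|head -2;python3 -m creep '0 0 0 0 0 0 -8.5;0 0 0 0 0 0 -8.5;0 0 0 0 0 0 -8.5;0 0 0 0 0 0 -1;0 0 0 0 0 0 0'; python3 -c "
from h import *
print(sense()['joint_pos'].round(2));go(*c2w(155,0),.33,35.2)"
```

```text
time_s: 31.85
position: [0.4778, -0.1573, 0.3275]
time_s: 32.35
position: [0.5364, 0.0701, 0.3275]
time_s: 32.85
position: [0.5707, 0.208, 0.3268]
time_s: 33.35
position: [0.5716, 0.205, 0.3276]
tcp_rot: [-0.0, 0.954, 0.301, -0.001]
force: [-0.0, -0.1, -0.2]
opening: -0.003
gripper_force: 0.0
[ 0.31  0.48 -0.99  1.53  0.41  1.35 -1.67]
turn [-0.1  0.1 -0.2] shift old [13.63 -0.2  -0.26] new [13.63 -0.15 -0.24]
```

```bash
python3 -m creep '0 4.5 -.2 0 0 0 0;0 4.5 0 0 0 0 0;0 4.6 0 0 0 0 0;0 0 0 0 0 0 0;0 0 0 0 0 0 0'|head -3;python3 -m creep '0 0 0 3 0 0 0;0 0 0 3 0 0 0;0 0 0 3 0 0 0;0 0 0 2.5 0 0 0;0 0 0 0 0 0 0'; python3 -c "
from h import *
s=sense();print(s['joint_pos'].round(2),w2c(s['position']));b=snapshot('scene');cv2.imwrite('pics/s3.png',cv2.resize(b['frame'][90:280,320:540],None,fx=3,fy=3))"
```

```text
time_s: 33.85
position: [0.6816, 0.2866, 0.3266]
tcp_rot: [-0.001, 0.953, 0.302, -0.002]
time_s: 34.35
position: [0.6798, 0.2823, 0.2102]
tcp_rot: [0.001, 0.954, 0.301, -0.003]
force: [0.4, -0.1, -0.8]
opening: 0.004
gripper_force: 0.0
[ 0.05  0.8  -0.86  1.3   0.59  1.31 -1.76] [151.56389607  -0.71118091]
```

View pics/s3.png

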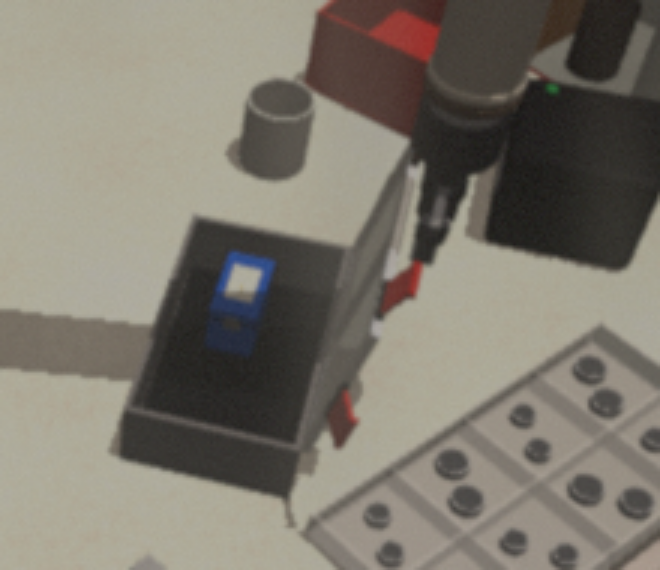

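The picture shows the heavy box upright in the case, and the closed fingers behind the lid near its free edge. Now I push it over.

```bash
python3 -m creep '0 -2 0 0 0 0 0;0 -2 0 0 0 0 0;0 -1.5 0 0 0 0 0;0 -1.5 0 -.3 0 0 0;0 -1.5 0 -.3 0 0 0';python3 -m creep '0 -2.1 0 .3 0 0 0;0 -2.1 0 .6 0 0 0;0 -1.8 0 1.2 0 0 0;0 -1.8 0 1.5 0 0 0'; python3 -c "
from h import *
s=sense();print(w2c(s['position']),s['position'][2]);b=snapshot('scene');cv2.imwrite('pics/s4.png',cv2.resize(b['frame'][90:280,320:540],None,fx=3,fy=3))"
```

```text
time_s: 34.9
position: [0.6133, 0.2367, 0.2231]
tcp_rot: [0.0, 0.953, 0.302, 0.003]
force: [1.5, 1.1, 0.5]
opening: -0.0
gripper_force: 0.9
time_s: 35.3
position: [0.55, 0.1917, 0.1872]
tcp_rot: [0.001, 0.953, 0.301, 0.003]
force: [0.3, 1.2, 0.9]
opening: 0.0
gripper_force: 0.6
[-6.65713064  0.05482927] 0.1872336178710839
```

View pics/s4.png

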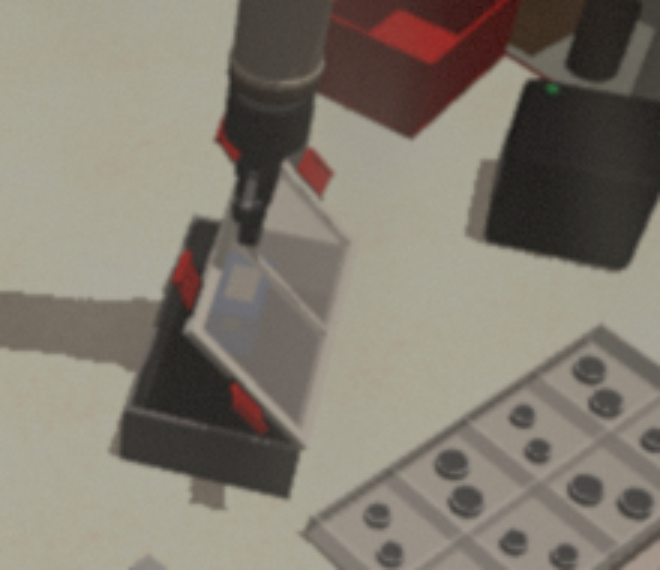

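The lid follows and is about half closed. I carry on down.

```bash
python3 -m creep '0 -1.2 0 1.5 0 0 0;0 -1 0 1.5 0 0 0;0 -.9 0 1.6 0 0 0;0 -.6 0 1.4 0 0 0;0 -.4 0 1.3 0 0 0';python3 -m creep '0 -.3 0 1.3 0 0 0;0 -.2 0 1 0 0 0;0 0 0 .5 0 0 0;0 0 0 .2 0 0 0;0 0 0 0 0 0 0'; python3 -c "
from h import *
s=sense();print(w2c(s['position']),s['position'][2])"
```

```text
time_s: 35.85
position: [0.5162, 0.1677, 0.1115]
tcp_rot: [0.001, 0.953, 0.302, 0.001]
force: [-0.3, -0.3, 0.6]
opening: 0.0
gripper_force: 0.3
time_s: 36.35
position: [0.5107, 0.1646, 0.0837]
tcp_rot: [0.002, 0.953, 0.302, -0.001]
force: [-12.1, -7.5, 35.5]
opening: -0.002
gripper_force: 17.8
[-54.44019169   0.62845009] 0.08368927813520496
```

The lid is shut (35 N at contact), so I back off and do the front left clip.

```bash
python3 -m creep '0 0 0 -2 0 0 0;0 0 0 -3 0 0 0;0 -2 -3.5 -1.5 0 0 0;0 -2 -3.5 0 0 0 0;0 -2.4 -3.5 0 0 0 0'|head -2;python3 -m creep '0 0 0 0 0 0 0;0 0 0 0 0 0 0'; python3 -c "
from h import *
s=sense();print(s['joint_pos'].round(2),w2c(s['position']),s['position'][2]);b=snapshot('scene');cv2.imwrite('pics/s5.png',cv2.resize(b['frame'][120:270,330:490],None,fx=4,fy=4,interpolation=2))"
```

```text
time_s: 36.85
position: [0.398, 0.2152, 0.1464]
time_s: 37.05
position: [0.3981, 0.2143, 0.146]
tcp_rot: [0.0, 0.953, 0.303, 0.0]
force: [1.8, 0.1, -0.2]
opening: 0.003
gripper_force: 0.0
[ 0.32  0.41 -1.03  2.09  0.46  0.88 -1.93] [-117.79301139  106.09027188] 0.14599574259451217
```

View pics/s5.png

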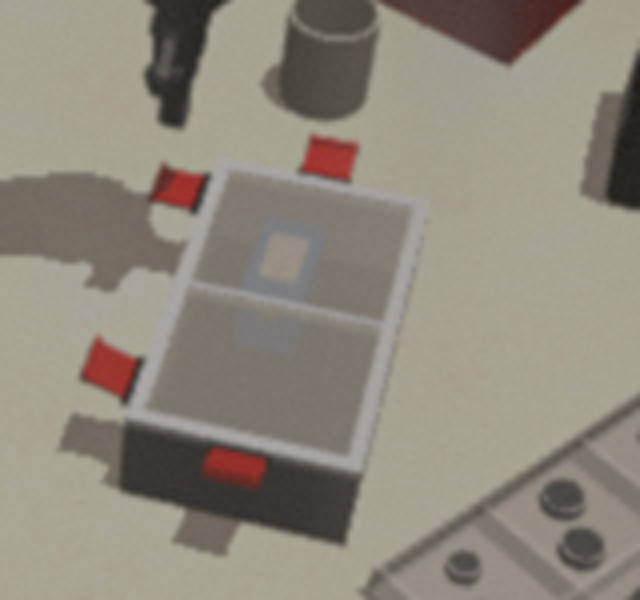

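The lid lies flat with all four red clips up, and the fingers are over the front left one. I press it down and in.

```bash
python3 -m creep '0 0 0 2 0 0 0;0 0 0 2 0 0 0;0 0 0 2 0 0 0;0 0 0 2 0 0 0;0 0 0 1.8 0 0 0';python3 -m creep '0 .4 0 0 0 0 0;0 .4 0 0 0 0 0;0 .3 0 0 0 0 0;0 0 0 0 0 0 0'; python3 -c "
from h import *
s=sense();print(w2c(s['position']),s['position'][2]);b=snapshot('top')
q=plane(b,[[165,298]],.09)[0];print('mug?',w2c(q))"
```

```text
time_s: 37.6
position: [0.3999, 0.2134, 0.0466]
tcp_rot: [-0.0, 0.954, 0.301, 0.0]
force: [-0.8, -0.3, 1.1]
opening: 0.0
gripper_force: 0.5
time_s: 38.0
position: [0.4088, 0.2209, 0.0486]
tcp_rot: [-0.0, 0.953, 0.302, 0.001]
force: [0.2, 0.7, -0.3]
opening: 0.001
gripper_force: 0.0
[-105.26023546  105.32770122] 0.04859933290097537
mug? [-40.00430658 341.83836442]
```

```bash
python3 -m creep '0 .2 0 0 0 0 0;0 .2 0 0 0 0 0;0 0 0 0 0 0 0';python3 -m creep '0 .2 0 0 0 0 0;0 .2 0 0 0 0 0;0 0 0 0 0 0 0'; python3 -c "
from h import *
s=sense();print(w2c(s['position']),s['position'][2])"
```

```text
time_s: 38.35
position: [0.4105, 0.2222, 0.0479]
tcp_rot: [0.0, 0.953, 0.302, -0.0]
force: [-2.1, -1.4, 1.9]
opening: -0.005
gripper_force: 1.2
time_s: 38.65
position: [0.4104, 0.2222, 0.047]
tcp_rot: [0.002, 0.953, 0.302, -0.004]
force: [-9.8, -7.1, 9.5]
opening: 0.001
gripper_force: 6.0
[-103.13722553  105.43754563] 0.047049831683683235
```

That is firmly against the wall. Next is the front right clip.

```bash
python3 -m creep '0 -1 0 0 0 0 0;0 -1 0 0 0 0 0;0 0 0 -5 0 0 0;0 0 0 -5 0 0 0;0 0 4 0 0 0 0'|head -2;python3 -m creep '0 0 4.3 0 0 0 0;0 0 4.3 0 0 0 0;0 0 4.3 0 0 0 0;0 0 4.3 0 0 0 0;0 .2 0 0 0 0 0'>/dev/null; python3 -m creep '0 0 0 0 0 0 0;0 0 0 0 0 0 0'|head -2; python3 -c "
from h import *
s=sense();print(s['joint_pos'].round(2),w2c(s['position']),s['position'][2])"
```

```text
time_s: 39.15
position: [0.4222, 0.1873, 0.1539]
time_s: 39.85
position: [0.5206, 0.0423, 0.1479]
[ 0.62  0.52 -0.95  1.93  0.52  0.95 -1.54] [-116.83062513 -105.09249498] 0.1478842763062068
```

```bash
python3 -m creep '0 0 0 2 0 0 0;0 0 0 2 0 0 0;0 0 0 2 0 0 0;0 0 0 2 0 0 0;0 0 0 2 0 0 0';python3 -m creep '0 .4 0 0 0 0 0;0 .4 0 0 0 0 0;0 .4 0 0 0 0 0;0 .2 0 0 0 0 0;0 0 0 0 0 0 0'; python3 -m creep '0 .2 0 0 0 0 0;0 .1 0 0 0 0 0;0 0 0 0 0 0 0'; python3 -c "
from h import *
s=sense();print(w2c(s['position']),s['position'][2])"
```

```text
time_s: 40.35
position: [0.5208, 0.043, 0.0477]
tcp_rot: [-0.0, 0.953, 0.304, 0.001]
force: [-0.2, -0.0, 1.5]
opening: 0.004
gripper_force: 0.5
time_s: 40.85
position: [0.5331, 0.0496, 0.0486]
tcp_rot: [0.0, 0.953, 0.302, 0.0]
force: [-2.0, 0.2, 0.6]
opening: -0.004
gripper_force: 0.7
time_s: 41.15
position: [0.5333, 0.0494, 0.0478]
tcp_rot: [0.001, 0.953, 0.302, -0.002]
force: [-7.2, -2.2, 5.9]
opening: 0.001
gripper_force: 4.1
[-102.35078507 -106.57211153] 0.047756581041462604
```

```bash
python3 -m creep '0 .2 0 0 0 0 0;0 0 0 0 0 0 0'; python3 -m creep '0 -1 0 0 0 0 0;0 -1 0 0 0 0 0;0 0 0 -5 0 0 0;0 0 0 -5 0 0 0;0 0 0 0 0 0 -8.2'|head -2;python3 -m creep '0 0 0 0 0 0 -8.2;0 0 0 0 0 0 -8.2;0 0 0 0 0 0 -8.2;0 0 0 0 0 0 -8.2;0 0 0 0 0 0 -8.2'>/dev/null;python3 -m creep '0 0 0 0 0 0 -8.2;0 0 0 0 0 0 -8.2;0 0 0 0 0 0 -8.2;0 0 0 0 0 0 -8.2;0 0 0 0 0 0 -8.2'>/dev/null; python3 -m creep '0 0 0 0 0 0 0;0 0 0 0 0 0 0'|head -2; python3 -c "
from h import *
s=sense();print(s['joint_pos'].round(2),w2c(s['position']),s['position'][2]);go(*c2w(0,-178),.148,125.2)"
```

```text
time_s: 41.35
position: [0.5333, 0.0494, 0.0475]
tcp_rot: [0.001, 0.953, 0.301, -0.004]
force: [-12.1, -6.3, 10.4]
opening: -0.001
gripper_force: 6.5
time_s: 41.85
position: [0.5252, 0.0417, 0.1542]
time_s: 43.05
position: [0.5206, 0.0405, 0.1479]
[ 0.81  0.74 -1.29  1.93  0.8   1.12 -0.2 ] [-117.87078315 -106.5824492 ] 0.1478686755540188
turn [ 0.1 -0.  -0.1] shift old [-7.13 11.8  -0.  ] new [-7.140e+00  1.179e+01 -1.000e-02]
```

```bash
python3 -m creep '0 -2.4 0 0 0 0 0;0 -2.4 3.9 0 0 0 0;0 -2.4 3.9 0 0 0 0;0 0 4 0 0 0 0;0 0 0 0 0 0 0'|head -2; python3 -m creep '0 0 0 2 0 0 0;0 0 0 2 0 0 0;0 0 0 2 0 0 0;0 0 0 2 0 0 0;0 0 0 2 0 0 0';python3 -m creep '0 .4 0 0 0 0 0;0 .4 0 0 0 0 0;0 .4 0 0 0 0 0;0 .2 0 0 0 0 0;0 0 0 0 0 0 0'; python3 -m creep '0 .2 0 0 0 0 0;0 .1 0 0 0 0 0;0 0 0 0 0 0 0'; python3 -c "
from h import *
s=sense();print(w2c(s['position']),s['position'][2])"
```

```text
time_s: 43.55
position: [0.6617, 0.0542, 0.1485]
time_s: 44.05
position: [0.6578, 0.0493, 0.0458]
tcp_rot: [-0.0, 0.459, 0.888, -0.0]
force: [0.3, -0.7, 1.0]
opening: 0.003
gripper_force: 0.5
time_s: 44.55
position: [0.6504, 0.0624, 0.0487]
tcp_rot: [0.0, 0.459, 0.889, 0.0]
force: [0.4, -0.0, 0.1]
opening: 0.0
gripper_force: 0.0
time_s: 44.85
position: [0.6494, 0.0636, 0.0485]
tcp_rot: [0.001, 0.459, 0.888, 0.0]
force: [1.6, -1.9, 1.3]
opening: 0.002
gripper_force: 1.3
[   0.74433653 -161.91224886] 0.04849029797946591
```

```bash
python3 -m creep '0 .3 0 0 0 0 0;0 .2 0 0 0 0 0;0 0 0 0 0 0 0'; python3 -m creep '0 -1 0 0 0 0 0;0 -1 0 0 0 0 0;0 0 0 -5 0 0 0;0 0 0 -5 0 0 0;0 0 0 0 0 0 0'|head -2;  python3 -c "
from h import *
s=sense();print(w2c(s['position']),s['position'][2]);go(*c2w(0,178),.148,125.2)"
```

```text
time_s: 45.15
position: [0.6494, 0.0636, 0.0486]
tcp_rot: [0.004, 0.461, 0.887, -0.001]
force: [7.7, -8.1, -0.4]
opening: 0.002
gripper_force: 5.7
time_s: 45.65
position: [0.6606, 0.0544, 0.1551]
[   4.52284205 -175.84377973] 0.15507086967030476
turn [0.6 0.1 0.2] shift old [35.39 -0.34  0.63] new [35.38 -0.45  0.71]
```

Last comes the left end clip. I cross over the shut lid at z ≈ 0.15 and press it down, then push along −tool x.

```bash
python3 -m creep '0 4.5 0 0 0 0 0;0 4.5 0 0 0 0 0;0 4.5 0 0 0 0 0;0 4.5 0 0 0 0 0;0 4.5 0 0 0 0 0'|head -2; python3 -m creep '0 4.5 0 0 0 0 0;0 4.5 0 0 0 0 0;0 3.9 0 0 0 0 0;0 0 0 0 0 0 0;0 0 0 0 0 0 0'|head -2;python3 -c "
from h import *
s=sense();print(s['joint_pos'].round(2),w2c(s['position']),s['position'][2]);go(*c2w(0,178),.048,125.2)"
```

```text
time_s: 46.15
position: [0.5253, 0.2366, 0.1475]
time_s: 46.65
position: [0.4511, 0.3414, 0.1477]
[ 0.16  0.77 -1.21  1.82  0.8   1.14 -0.72] [ -1.18173497 179.41830791] 0.14767658240191495
turn [-0.  -0.   0.4] shift old [-0.15  0.12  9.97] new [-0.14  0.12  9.97]
```

```bash
python3 -m creep '0 0 0 2 0 0 0;0 0 0 2 0 0 0;0 0 0 2 0 0 0;0 0 0 2 0 0 0;0 0 0 2 0 0 0';python3 -m creep '0 -.4 0 0 0 0 0;0 -.4 0 0 0 0 0;0 -.4 0 0 0 0 0;0 -.2 0 0 0 0 0;0 0 0 0 0 0 0'|tail -4; python3 -m creep '0 -.2 0 0 0 0 0;0 -.2 0 0 0 0 0;0 0 0 0 0 0 0'; python3 -c "
from h import *
s=sense();print(w2c(s['position']),s['position'][2])"
```

```text
time_s: 47.15
position: [0.4522, 0.3401, 0.0457]
tcp_rot: [-0.0, 0.459, 0.888, -0.0]
force: [-0.3, -0.8, 1.0]
opening: -0.002
gripper_force: 0.5
tcp_rot: [-0.001, 0.459, 0.889, 0.001]
force: [-1.6, 4.6, -3.8]
opening: 0.002
gripper_force: 2.3
time_s: 47.95
position: [0.46, 0.3302, 0.0487]
tcp_rot: [-0.003, 0.457, 0.889, 0.003]
force: [-6.1, 10.9, -6.8]
opening: 0.003
gripper_force: 6.1
[ -0.41748025 165.11718636] 0.0486829966214546
```

```bash
python3 -m creep '0 1 0 0 0 0 0;0 1 0 0 0 0 0;0 0 0 -5 0 0 0;0 0 0 -5 0 0 0;0 0 0 -5 0 0 0'|head -2; python3 -m creep '0 0 0 -5 0 0 0;0 0 -4 0 0 0 0;0 0 -4 0 0 0 0;0 0 -4 0 0 0 0;0 0 0 0 0 0 0'; python3 -c "
from h import *
a=snapshot('scene')['frame'];b=snapshot('top')
u=cv2.resize(a[120:270,330:490],None,fx=3,fy=3,interpolation=2);t=cv2.resize(b['frame'][150:300,160:300],None,fx=3,fy=3,interpolation=2)
cv2.imwrite('pics/s6.png',np.hstack([u,t])[:, :800]);print(u.shape,t.shape,labels(b).tolist())
s=sense();print(w2c(s['position']),s['position'])"
```

```text
time_s: 48.45
position: [0.451, 0.3419, 0.1998]
time_s: 48.95
position: [0.35, 0.2684, 0.2468]
tcp_rot: [0.002, 0.459, 0.888, -0.004]
force: [0.8, -0.8, -0.2]
opening: -0.001
gripper_force: 0.0
(450, 480, 3) (450, 420, 3) [[0.413, -0.22, 19.064, 51.412, 30.885], [0.419, -0.388, -16.023, 31.176, 51.225], [0.578, -0.388, 20.016, 51.619, 30.873]]
[-120.86900507  178.13789131] [0.35404807 0.27139167 0.24820313]
```

View pics/s6.png

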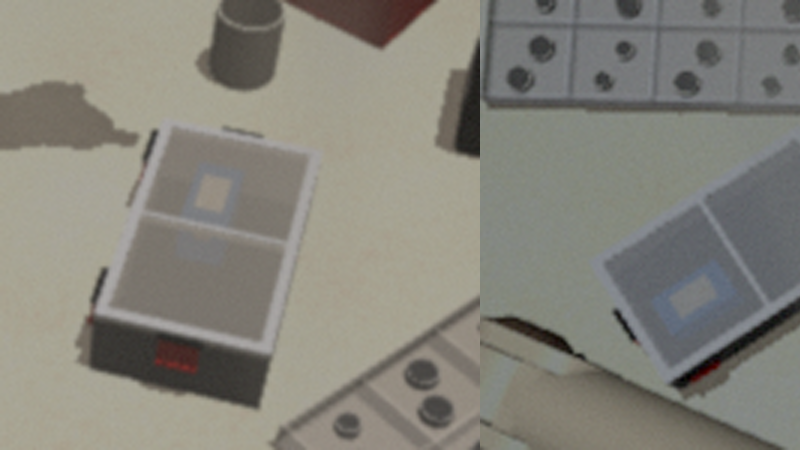

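The picture shows the lid flat and all four clips hanging flat on the walls, with the heavy box visible inside at (212,192). The three light boxes are on the counter and the gripper is clear, so I hand in.

```bash
python3 -c "
from workcell import hand_in
print(hand_in())"
```

```text
the job is handed in; nothing more can be done
None
```

I handed the job in at about 49 s of the 210 s: the one heavy box (about 0.57 kg) is upright in the case, the three light ones are upright on the counter, the lid is shut and all four clips are down; one light box got knocked about 3 cm while the arm was away.

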